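# Draw out the fastener tray with the pull hook

### The job

Take the pull hook from its holder, drop it into the finger hole of the sliding tray in the grey cabinet, and draw the tray out until it comes up firmly against the springy stop hidden somewhere inside; hold it there for a second with a steady pull of about 11 N, and never put more than 16 N on it. Then ease off slowly and unhook, so that the tray stays out, resting against its stop, and hang the hook upright in its holder again, facing as it did. Touch the tray only with the hook and leave the other things on the bench alone.

Things in the scene. Friction and masses are not known exactly. Their poses are not given: they have to be found in the camera images.
- hook: Loose upright steel pull hook, 120 g, black plastic handle. Origin on the shaft axis at the collar's underside; z up. Collar 40 (x) x 34 (y) x 5 mm, z 0 to 5. Handle 16 (x) x 26 (y) mm, z 5 to 51. Shaft 8 mm round, z 0 to -55. Toe at the foot (z -55 to -49), 8 mm wide (y), reaching to x = -13 mm. At the start it hangs in the holder.
- hook_grip (a point): On the handle, 27 mm above the hook's origin, on the shaft axis: the height for the TCP (fingertips then just above the collar). Best gripped across the handle's 16 mm, fingers closing along the hook's x, with 40 N or more, so that it does not tilt under the pull. Axes as the hook's.
- hook_toe (a point): Point at the foot of the hook's shaft, on the shaft axis, 55 mm below the collar's underside; the toe extends from here to -x of the hook, 9 mm beyond the shaft. Axes as the hook's.
- holder: Fixed dark steel stand, base 100 x 90 mm; its raised plate (90 x 80 mm, 5 mm thick, top 75 mm above the bench) has a hole 27 mm (x, -18 to +9 mm) by 16 mm (y, +-8 mm). The hook hangs through it, collar flat on the plate, toe to the holder's -x. Origin: centre of the base's underside; z up.
- holder_seat (a point): Point on top of the holder's plate where the hook's origin sits when hung; the hook's shaft and toe have about 4 to 5 mm of play in the hole about it. Axes as the holder's.
- cabinet: Fixed grey steel cabinet, 200 deep (x) x 280 wide (y) x 75 mm high, front to its own -x (towards the robot). Origin: centre of its underside; z up. Nuts and bolts up to 12 mm high lie on top. The centre bay, its floor 30 mm above the bench, holds the tray, which slides along the cabinet's x. The small drawers either side, with 14 mm knobs, do not open.
- tray: Loose open steel tray of nuts, 180 (x) x 116 (y) x 36 mm, 0.28 to 0.56 kg, in the cabinet's bay with 2.5 mm of play each side, front to its -x. Origin: centre of its underside; z up. Fully in, its origin is at x = -10 mm in the cabinet's frame; it starts 0 to 12 mm out and is drawn to the cabinet's -x. Sliding friction about 1 to 3 N.
- tray_hole (a point): Centre of the finger hole, at the upper face of the tab: a level steel plate 46 (x) x 44 (y) x 4 mm sticking out of the tray's front, 52 mm above the bench, free below. The hole is 24 (x) by 15 (y) mm, right through. It lies 114 mm to -x of the tray's origin and 22 mm above it. Axes as the tray's.
- hole_entry (a point): Where the hook's shaft axis must come down for its foot to pass the hole with the toe to the tray's -x: 4.5 mm to +x of the hole's centre, at the tab's upper face. Lowered some 18 mm below it and drawn 12.5 mm to -x, the shaft bears on the hole's front edge with the toe under the tab. To unhook, come back here before lifting. Axes as the tray's.
- stop_rail: Hidden rail under the cover, fixed; origin as the cabinet's. Along it, set differently each time and not measured, sits a buffer that the tray's rear wall meets when 50 to 90 mm out: it gives 1 mm for each 2.5 N, for 8 mm, then solid. Found only by feeling the pull rise above the friction; eased off slowly, the tray springs back 2 or 3 mm and friction keeps it touching.
- oil_bottle: Grey plastic bottle, 72 mm across and 190 mm tall, standing; origin at the centre of its base. Leave alone.
- socket: Steel socket ring, 48 mm across and 45 mm tall; origin at the centre of its base. Leave alone.
- big_bolt: Large dark bolt standing on its head, 40 mm across and 64 mm tall; origin at the centre of its base. Leave alone.
- nut_bin: Open cardboard bin 110 x 90 x 50 mm; origin at the centre of its base. Leave alone.
There are look-alikes about, which are no part of the job. What is shaped like the hook but purple, turquoise or white is not meant.

How it is judged:
On the way, in this order (a step that is already met when the one before it is completed fails the run):
1. the hook's foot is down through the tray's finger hole (x of hook_toe in the frame of tray_hole between -0.014 and 0.014 m and y of hook_toe in the frame of tray_hole between -0.008 and 0.008 m and z of hook_toe in the frame of tray_hole between -0.04 and -0.008 m), for 0.1 s.
2. the tray is pulled by the hook firmly against its hidden stop (over 6 N on the stop) for half a second (contact force between tray and stop_rail above 6 N and contact force between hook and tray above 3 N), for 0.5 s.
At the end, for the whole second after the job is handed in: The tray is at rest at least 43 mm out, still touching its stop (over 0.2 N); the hook hangs upright in the holder (collar within 4 mm of the plate in height and 9 mm sideways, under 0.1 rad of tilt and 0.4 rad of yaw), let go and at rest (x of tray in the frame of cabinet below -0.053 m and contact force between tray and stop_rail above 0.2 N and horizontal distance between hook and holder_seat below 0.009 m and z of hook in the frame of holder_seat between -0.004 and 0.004 m and angle between hook's own z axis and vertical below 0.1 rad and angle between the x axis of hook and the x axis of holder, either way round below 0.4 rad and linear speed of each of hook, tray below 0.01 m/s).
It fails at once if the hook bears on the tray with more than 16 N (contact force between hook and tray above 16 N).
It fails at once if the tray is touched by the gripper or arm (contact force between any of the fingers, the arm and tray above 1 N).
It fails at once if the hook is dropped on the bench (height (world z) of hook below 0.035 m).
It fails at once if a bystander is moved by more than 20 mm (distance of any of oil_bottle, socket, big_bolt, nut_bin from where it was at the start of the episode above 0.02 m).
It also fails if it takes over 64 s, if anything falls off the work surface, if the arm or the gripper's body presses on something with over 40 N, if the wrist force passes 120 N, or if a joint passes its speed limit or range.

### The arm

A 6-joint arm with a two-finger parallel gripper is mounted at the origin on the work surface. World frame = base frame: x ahead of the robot, y to its left, z up, the work surface at z = 0. Lengths are in m, angles in rad, forces in N, time in s.
With the tool pointing down it reaches from about 0.35 to 0.85 m from the base axis. Payload 8.1 kg.
Tool frame: the origin (TCP) lies between the finger pads, 19 mm behind the fingertips; this is the grasp point; z points along the fingers, y is the line along which they close (so a half turn about z gives the same grasp; the last joint's range is limited). The gripper opens to 93 mm and grips with 3 to 60 N. Pads are 15 mm wide; open, the fingers measure 128 mm over their backs; the gripper's body (75 mm by 188 mm) begins 65 mm behind the grasp point.
Start: joints at [1.064, 0.13, 1.488, -0, 1.523, -0.085], TCP at [0.246, 0.547, 0.237] pointing down, gripper open.
Joint ranges: [-2.96, 2.96], [-0.89, 2.26], [0.02, 2.5], [-1.34, 4.48], [0, 2.73], [-2.66, 2.66]. Speed limits (rad/s): [2.39, 2.39, 2.79, 3.14, 3.14, 3.14].

### API

Orientations are given as [roll, pitch, yaw] about the fixed x, y, z axes, in that order (R = Rz(yaw) Ry(pitch) Rx(roll)).
In Python, from plant import robot gives the robot as it stands. The module is installed in compiled form; this text tells all that it offers. Calls block until the motion is done:
- robot.move_ptp(position, orientation): joint-space move of the TCP to a pose.
- robot.move_linear(position, orientation=None, max_speed=0.15): straight line of the TCP; orientation=None keeps the orientation; max_speed is the mean speed in m/s.
- robot.move_j(angles): joint-space move.
- robot.open() and robot.close(grasp_force=None): open the fingers fully, or close them until they stop; grasp_force is the grip in N (None keeps the last).
- robot.sleep(seconds).
- robot.inverse_kinematics(position, orientation): joint angles nearest the present ones, or None.
- robot.get_obs(): the state.
- robot.read_camera(name): name is "scene" or "top" or "wrist"; returns the picture (420x560x3 uint8, red, green, blue); there is no depth.
- robot.camera_model(name): a dict with "vertical_fov" (degrees; the focal length in pixels is half the picture's height over the tangent of half this angle, whatever the lens; pixels are square), "cx", "cy" (the principal point, pixels), "xyz" and "rotation" of the camera in the world. Camera axes: x right, y down, z forward; pixel columns grow to the right and rows downward; lengths in m; the calibration is good to about 2 mm. A picture is of the moment at which its call begins: read the wrist's pose just before it. camera_model takes no time and is no camera call; for the wrist camera it gives the pose at the moment of the call.
A pose or a line that the arm cannot do raises robot.IKError and nothing moves.
- robot.finish_job(): hands the job in; it is judged then, once.
The state is a dict: "clock": time; "joint_positions": joint angles; "qd": joint speeds; "joint_efforts": joint torques, N m; "position": TCP position; "tcp_rot": TCP orientation; "force": force on the tool from outside, world axes, zero at the start; "moment": the same for the moment, N m; "finger_gap": finger opening in m; "grasp_force": force on a finger pad.
Only numpy, scipy, OpenCV 4.12 (cv2) and the standard library are available. Lean on these libraries where they do the work, as an engineer would, in place of code of your own. Each camera call takes 0.05 s, during which the arm holds its last target. There are 200 camera calls.

## Working session

There is one attempt and no reset: what is moved stays moved. The work goes in short steps, each a Python script; the robot and the scene stay as the last script left them, time stands still between calls to the robot, and variables do not carry over. Pictures are saved under pics/ and viewed, at most 10 in all, crops included, and the job is handed in when it is done.

```bash
mkdir -p pics; python3 - <<'E'
from plant import robot
import cv2,numpy as np
for n in ["scene","top"]:
    im=robot.read_camera(n); cv2.imwrite(f"pics/{n}0.png",im[:,:,::-1])
    m=robot.camera_model(n); print(n,m)
o=robot.get_obs();print(o)
E
```

```text
scene {'vertical_fov': 51.287652980147705, 'cx': 277.43004507342994, 'cy': 216.25423424349964, 'xyz': array([ 1.10389468, -0.45010946,  0.83471343]), 'rotation': array([-2.38245542, -0.01899298,  0.92924671])}
top {'vertical_fov': 45.68038620537439, 'cx': 282.608456019403, 'cy': 201.0995794783541, 'xyz': array([ 0.34263072, -0.01697769,  1.17536397]), 'rotation': array([-2.97037594, -0.02390156, -1.55822625])}
{'clock': 0.1, 'joint_positions': array([ 1.06365647e+00,  1.31111906e-01,  1.48915220e+00, -1.42669067e-05,
        1.52302758e+00, -8.53890201e-02]), 'qd': array([-0.0003491 , -0.00218423, -0.00189467, -0.0001732 , -0.0009538 ,
       -0.00039246]), 'joint_efforts': array([ 1.07207543e-03, -5.61338711e+01, -4.93098521e+01,  7.70687638e-02,
        2.89983919e-02, -9.96286872e-05]), 'position': array([0.24535572, 0.54700616, 0.23648663]), 'tcp_rot': array([-3.13989860e+00, -1.30704495e-04,  2.71984240e+00]), 'force': array([ 0.34247895, -0.30618791,  0.86898346]), 'moment': array([ 4.92873314e-02,  9.37577728e-05, -5.52884297e-02]), 'grasp_force': 0.0, 'finger_gap': 0.09299821114892767}
```

View pics/scene0.png

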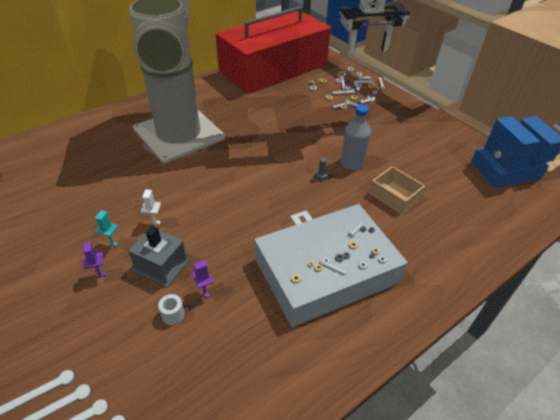

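View pics/top0.png

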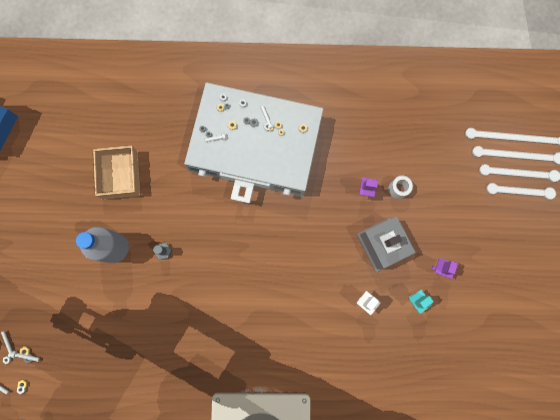

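The scene shows the black-handled hook in the dark holder at top (390,242). Its look-alikes at top are purple (369,187) and (446,268), turquoise (421,301) and white (368,302). The one meant is the black one, because it hangs in the dark stand. The tray tab is at top (243,190). I'll measure these roughly and enlarge the holder.

```bash
cat > h.py <<'E'
from plant import robot
import cv2,numpy as np
from scipy.spatial.transform import Rotation as R
def ray(m,px):
    f=210/np.tan(np.radians(m["vertical_fov"]/2))
    d=np.array([(px[0]-m["cx"])/f,(px[1]-m["cy"])/f,1.])
    return np.array(m["xyz"]),R.from_euler("xyz",m["rotation"]).as_matrix()@d
def onz(m,px,z):
    c,d=ray(m,px); return (c+d*(z-c[2])/d[2])
def proj(m,p):
    f=210/np.tan(np.radians(m["vertical_fov"]/2))
    q=R.from_euler("xyz",m["rotation"]).as_matrix().T@(np.array(p)-m["xyz"])
    return np.array([m["cx"]+f*q[0]/q[2],m["cy"]+f*q[1]/q[2]])
def save(n,im,box=None,s=1):
    if box: im=im[box[1]:box[3],box[0]:box[2]]
    cv2.imwrite("pics/"+n+".png",cv2.resize(im[:,:,::-1],None,fx=s,fy=s,interpolation=cv2.INTER_CUBIC))
E
python3 - <<'E'
from h import *
m=robot.camera_model("top")
c=[onz(m,p,.075) for p in [(206,84),(323,107),(307,193),(187,167)]]
print(np.round(c,3)); print([round(np.linalg.norm(c[i]-c[(i+1)%4]),3) for i in range(4)])
print("tab",onz(m,(243,190),.052),"handle",onz(m,(391,241),.126),"bottle",onz(m,(105,245),0.1),"bolt",onz(m,(163,251),.06),"sock",onz(m,(402,187),.045))
w=robot.camera_model("wrist");print(w)
Rt=R.from_euler("xyz",robot.get_obs()["tcp_rot"]).as_matrix();p=robot.get_obs()["position"]
print("cam in tcp",Rt.T@(w["xyz"]-p),"\n",Rt.T@R.from_euler("xyz",w["rotation"]).as_matrix())
a=cv2.imread("pics/top0.png")[200:290,340:470]; b=cv2.imread("pics/scene0.png")[210:300,120:220]
a=cv2.resize(a,(624,432),interpolation=cv2.INTER_CUBIC)[:, :]; 
b=cv2.resize(b,(480,432),interpolation=cv2.INTER_CUBIC)
cv2.imwrite("pics/crop1.png",cv2.resize(np.hstack([a[:,:420],b[:,:380]]),None,fx=1,fy=1))
E
```

```text
[[ 0.807  0.141  0.075]
 [ 0.756 -0.132  0.075]
 [ 0.553 -0.096  0.075]
 [ 0.608  0.176  0.075]]
[np.float64(0.277), np.float64(0.207), np.float64(0.277), np.float64(0.202)]
tab [0.56154336 0.0497154  0.052     ] handle [ 0.44249384 -0.27050663  0.126     ] bottle [0.42732585 0.33831353 0.1       ] bolt [0.41903673 0.22289022 0.06      ] sock [ 0.57638575 -0.31890644  0.045     ]
{'vertical_fov': 62.83794061712179, 'cx': 281.6770617953627, 'cy': 212.13910691470977, 'xyz': array([0.17431866, 0.58000269, 0.38353272]), 'rotation': array([2.85199315e+00, 1.97426774e-05, 1.14866226e+00])}
cam in tcp [ 0.07833897  0.0007765  -0.14703738] 
 [[-3.83816003e-04 -9.58320921e-01 -2.85693656e-01]
 [ 9.99998525e-01 -8.46172405e-04  1.49492042e-03]
 [-1.67435960e-03 -2.85692661e-01  9.58319832e-01]]
```

View pics/crop1.png

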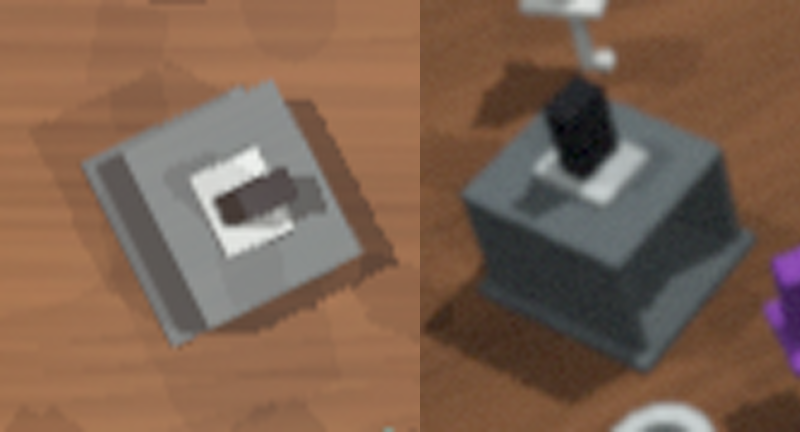

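The crop shows the black handle on a light collar in the dark stand; the collar's long axis is at a yaw of about 0.36. No purple, white or turquoise on it, so this is the hook to take. Next I'll take close wrist views of the tab and then the holder, on the way in.

```bash
cat >> h.py <<'E'
def look(T,yaw,d):
    Rt=(R.from_euler("z",yaw)*R.from_euler("x",np.pi)).as_matrix()
    C=np.array(T)-d*Rt@[-.2857,0,.9583]
    return C-Rt@[.0783,.0008,-.147]
E
python3 - <<'E'
from h import *
import pickle
o={}
for n,T,yaw,d in [("tab",(.56,.05,.052),1.39,.27),("hol",(.443,-.27,.09),1.934,.30)]:
    p=look(T,yaw,d); robot.move_ptp(p,[np.pi,0,yaw]); robot.sleep(.2)
    m=robot.camera_model("wrist"); im=robot.read_camera("wrist"); o[n]=(m,im); save(n+"1",im)
    print(n,p,robot.get_obs()["position"],robot.get_obs()["clock"],robot.get_obs()["force"])
pickle.dump(o,open("o.pkl","wb"))
cv2.imwrite("pics/both.png",cv2.resize(np.vstack([cv2.imread("pics/tab1.png"),cv2.imread("pics/hol1.png")]),(400,600),interpolation=cv2.INTER_AREA)) 
E
```

```text
tab [0.55900428 0.04900177 0.163741  ] [0.55902423 0.04958511 0.16382411] 2.475 [ 0.01359351 -0.33123863  0.1394882 ]
hol [ 0.43961963 -0.26335762  0.23049   ] [ 0.44000686 -0.26263213  0.23024966] 4.0083 [ 0.51120815 -0.20904388  0.15827775]
```

View pics/tab1.png

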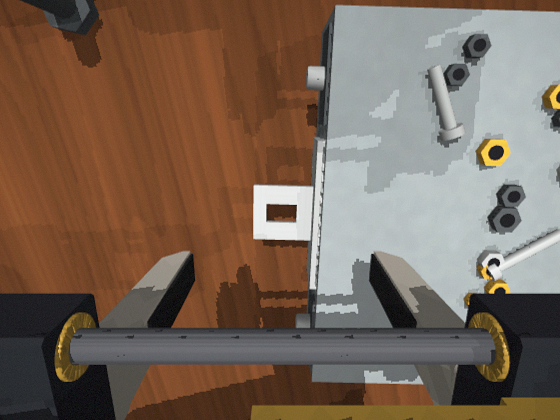

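View pics/hol1.png

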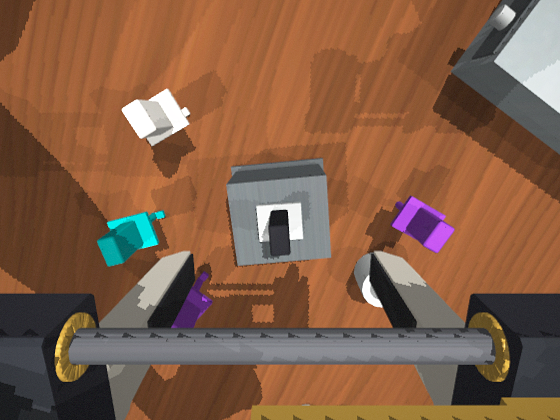

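The tab view shows the white tab at about (283,212) with its hole at (281,212). The holder view shows the white collar at (279,222), with the black handle on it leaning slightly right to the eye. I'll fit both with masks.

```bash
python3 - <<'E'
from h import *
import pickle
o=pickle.load(open("o.pkl","rb"))
def rect(m,cnt,z):
    P=np.array([onz(m,p,z)[:2] for p in cnt.reshape(-1,2).astype(float)],np.float32)
    (c,s,a)=cv2.minAreaRect(P*1000); return np.round(c,1),np.round(s,1),round(a,2)
m,im=o["tab"]
w=(im.min(2)>170).astype(np.uint8); w[:, :240]=0; w[:,309:]=0; w[:170]=0; w[250:]=0
cs,h=cv2.findContours(w,cv2.RETR_CCOMP,cv2.CHAIN_APPROX_NONE)
for c,hh in zip(cs,h[0]):
    if cv2.contourArea(c)>100: print("tab",hh[3],cv2.boundingRect(c),rect(m,c,.052))
# cabinet front edge line in top of cabinet, col where grey starts
m,im=o["hol"]
roi=np.zeros(im.shape[:2],np.uint8); roi[160:275,220:340]=1
w=((im.min(2)>170)&(roi>0)).astype(np.uint8)
ys,xs=np.nonzero(w); print("collar",rect(m,np.c_[xs,ys],.080),xs.min(),xs.max(),ys.min(),ys.max())
bl=((im.max(2)<70)&(roi>0)).astype(np.uint8)
bl[:200]=0
cs,_=cv2.findContours(bl,cv2.RETR_EXTERNAL,cv2.CHAIN_APPROX_NONE)
for c in cs:
    if cv2.contourArea(c)>100: print("handle",cv2.boundingRect(c),rect(m,c,.126),cv2.minAreaRect(c))
save("hc",im,(215,150,345,280),4)
t=o["tab"][1]; a=cv2.resize(im[185:265,240:320,::-1],(400,400),interpolation=0); b=cv2.resize(t[172:252,245:325,::-1],(400,400),interpolation=0)
cv2.imwrite("pics/crop2.png",np.hstack([a,b]))
E
```

```text
tab -1 (253, 185, 56, 55) (array([560.6,  52.3]), array([44.1, 44.2]), 78.33)
tab 0 (265, 203, 33, 21) (array([560.5,  52.2]), array([16.4, 25.2]), 78.9)
collar (array([ 446.3, -279.6]), array([40.6, 34.9]), 24.44) 256 302 203 241
handle (269, 210, 21, 46) (array([ 443.9, -273.9]), array([15.7, 37.1]), 21.21) ((279.0, 232.5), (45.0, 20.0), 90.0)
```

View pics/crop2.png

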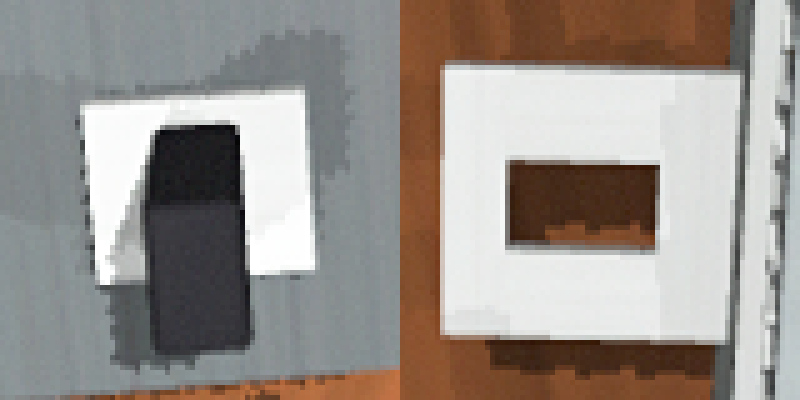

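The crops are clean. The collar measures 40.6 × 34.9 mm with its x axis at about 0.42 rad. The hole is centred at (560.5, 52.2) mm, with the tray at a yaw of about -0.2. I'll grip the handle, lift it and look at the toe.

```bash
python3 - <<'E'
from h import *
import pickle
o=pickle.load(open("o.pkl","rb")); m=o["hol"][0]
print("handle top ctr",onz(m,(279.75,240.4),.126))
c=np.array([.446,-.2785]); yaw=1.995
h=onz(m,(279.75,240.4),.126)[:2]; c=(np.array([.4463,-.2796])+h)/2
robot.move_ptp([*c,.2],[np.pi,0,yaw]); robot.move_linear([*c,.103],max_speed=.1)
robot.close(45); ob=robot.get_obs(); print(ob["position"],ob["tcp_rot"],ob["finger_gap"],ob["grasp_force"],ob["force"],ob["clock"])
robot.move_linear([*c,.20],max_speed=.1); robot.sleep(.2)
ob=robot.get_obs(); print(ob["position"],ob["finger_gap"],ob["force"],ob["clock"])
im=robot.read_camera("scene"); ms=robot.camera_model("scene"); u=proj(ms,[*c,.14]).astype(int); print(u)
a=cv2.resize(im[u[1]-50:u[1]+50,u[0]-50:u[0]+50,::-1],(400,400),interpolation=2)
mw=robot.camera_model("wrist"); w=robot.read_camera("wrist"); pickle.dump((mw,w,ob),open("g.pkl","wb"))
b=cv2.resize(w[180:380,180:380,::-1],(400,400),interpolation=2)
cv2.imwrite("pics/lift.png",np.hstack([a,b]))
E
```

```text
handle top ctr [ 0.44674599 -0.2795023   0.126     ]
[ 0.44646877 -0.27958565  0.10300656] [-3.14147242e+00  1.88603608e-05  1.99503201e+00] 0.015791816800593144 45.00002861022949 [-0.93569239 -0.13738264  0.49928892] 6.5667
[ 0.44619726 -0.27931278  0.19922191] 0.015797198625251124 [-0.1474101   0.25089287 -2.25874041] 7.8833
[150 224]
```

View pics/lift.png

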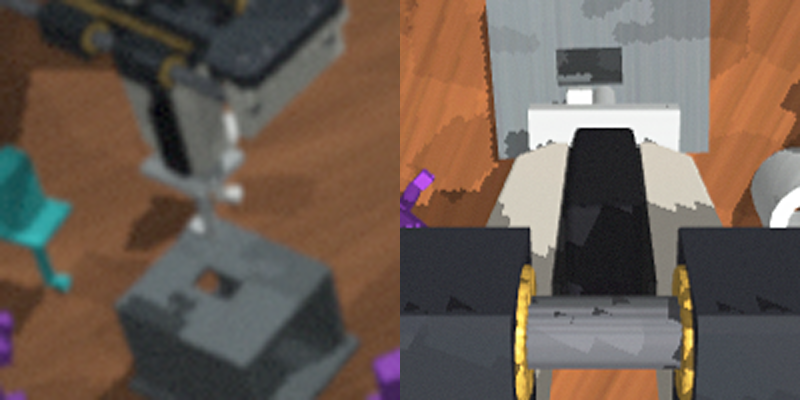

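The wrist crop shows the collar, with the shaft at about (605,95) and the toe to its left, i.e. at tool -y. So tool +y is hook +x, as I guessed. Next is the hook's offset in the grip, seen by the same camera.

```bash
python3 - <<'E'
from h import *
import pickle
m,w,ob=pickle.load(open("g.pkl","rb")); p=ob["position"]; Rt=R.from_euler("xyz",ob["tcp_rot"]).as_matrix()
g=w.min(2).astype(int)
for c in (250,255,262,306,312): print(c,g[226:244,c])
for r in (240,245,): print(r,g[r,238:252],g[r,312:326])
def t(px,z): return np.round((Rt.T@(onz(m,px,p[2]+z)-p))*1000,1)
for px in [(282,231.5),(282,232.5)]: print("bottom edge",t(px,-.027))
for px in [(282,234),(282,235)]: print("top edge",t(px,-.022))
print("sides",t((244,243),-.022),t((320,243),-.022))
E
```

```text
250 [151 150 148 149 150 156 174 174 191 232 245 244 243 242 242 241 241 242]
255 [152 148 151 148 151 159 174 175 193 232 245 243 243 242 242 241 242 241]
262 [145 142 144 128  84 108 163 172 192 232 245 243 243 243 242 241 241 242]
306 [150 148 148 149 147 154 175 176 195 232 245 243 242 241 241 243 242 242]
312 [148 150 149 149 147 157 177 177 192 232 244 243 242 242 241 242 243 243]
240 [149 150 149 151 148 144 226 242 242 242 242 242 242 242] [241 241 242 242 242 243 244 236 165 147 149 146 148 148]
245 [152 140  99  87 124 127 224 244 244 243 242 243 243 243] [242 242 243 242 242 242 245 222 157 146 152 146 149 150]
bottom edge [16.6  1.9 27. ]
bottom edge [16.   1.9 27. ]
top edge [17.   1.9 22. ]
top edge [16.4  1.9 22. ]
sides [ 11.9 -18.2  22. ] [11.9 21.9 22. ]
```

The vision bias is +1.8 mm along tool y and -0.3 mm along tool x. I'll go to the entry, hover with the foot just above the tab, and check.

```bash
python3 - <<'E'
from h import *
yt=-.2; ux=np.array([np.cos(yt),np.sin(yt)]); uy=np.array([-ux[1],ux[0]])
E=np.array([.5605,.0522])+ux*.0027+uy*.0003; np.save("E.npy",E)
o=[np.pi,0,yt+np.pi/2]
p=robot.get_obs()["position"]; robot.move_linear([p[0],p[1],.23],max_speed=.15)
robot.move_ptp([*E,.22],o); robot.move_linear([*E,.140],max_speed=.08); robot.sleep(.4)
ob=robot.get_obs(); print(E,ob["position"],ob["tcp_rot"],ob["force"],ob["finger_gap"],ob["clock"])
w=robot.read_camera("wrist"); save("pre",w,(200,150,360,270),5)
E
```

```text
[0.56320578 0.05195761] [0.56329481 0.05198431 0.14015737] [ 3.14133241e+00 -8.20780772e-05  1.37083465e+00] [-0.1232122   0.20338263 -1.36686082] 0.016031666557524523 11.2083
```

View pics/pre.png

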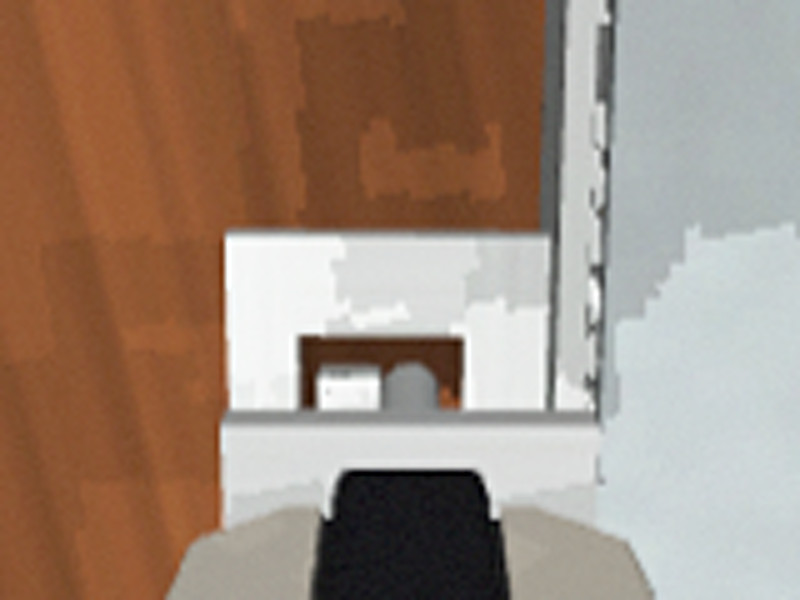

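The hover view shows the foot (cols 315–440) well within the hole (cols 297–463), and y is near centre after parallax. I'll lower it in small steps with a force watch.

```bash
python3 - <<'E'
from h import *
E=np.load("E.npy"); f0=robot.get_obs()["force"]; ok=True
for z in np.arange(.137,.1155,-.003):
    robot.move_linear([*E,z],max_speed=.03); f=robot.get_obs()["force"]-f0
    print(round(z,3),np.round(f,2))
    if np.linalg.norm(f)>3: print("contact"); break
ob=robot.get_obs(); print(ob["position"],ob["clock"])
robot.sleep(.2); fs=[]
for i in range(10): robot.sleep(.03); fs.append(robot.get_obs()["force"])
print(np.mean(fs,0),np.std(fs,0),robot.get_obs()["clock"]); np.save("f0.npy",np.mean(fs,0))
E
```

```text
0.137 [ 0.38 -1.24  0.56]
0.134 [-1.11 -0.39 -1.06]
0.131 [ 0.09 -0.2   0.02]
0.128 [ 0.05 -0.57 -1.15]
0.125 [-0.61  0.17  0.3 ]
0.122 [-1.12  0.22 -0.15]
0.119 [-0.49 -0.11 -0.82]
0.116 [-0.35 -0.58  0.34]
[0.56298233 0.05196335 0.11569107] 13.2583
[ 0.11225574  0.10052382 -1.36781904] [0.51268444 0.40880133 0.36929344] 13.7917
```

It went in without contact. Now the pull with force feedback, the hold and the slow ease-off.

```bash
python3 - <<'E'
from h import *
E=np.load("E.npy"); f0=np.load("f0.npy"); yt=-.2; ux=np.array([np.cos(yt),np.sin(yt)])
def F(n=6):
    a=[]
    for _ in range(n): robot.sleep(.012); a.append(robot.get_obs()["force"]-f0)
    a=np.mean(a,0); return a[:2]@ux, a
def go(s,v): robot.move_linear([*(E-ux*s),.116],max_speed=v)
s=0; log=[]
while s<.112:
    f,a=F(4 if s<.04 else 6); log.append((round(s*1000,1),round(float(f),1)))
    if f>5.5: 
        f,a=F(10)
        if f>5: break
    d=.004 if s<.012 else .002
    s+=d; go(s,.04)
print(log)
if f>5:
    while f<10.7 and s<.12:
        s+=.0004 if f<9.5 else .0002; go(s,.01); f,a=F(12); print(round(s*1000,1),np.round(f,2),np.round(a,1))
        if f>12.5: s-=.0005; go(s,.01)
    t0=robot.get_obs()["clock"]
    while robot.get_obs()["clock"]-t0<1.1:
        f,a=F(12); print("hold",round(float(f),2))
ob=robot.get_obs(); print(s,ob["position"],E-ux*s,ob["finger_gap"],ob["clock"]); np.save("s.npy",s)
E
```

```text
[(0, -0.2), (4.0, 0.2), (8.0, 0.0), (12.0, -0.1), (14.0, 1.4), (16.0, 1.7), (18.0, 2.1), (20.0, 1.8), (22.0, 2.0), (24.0, 2.5), (26.0, 2.8), (28.0, 2.3), (30.0, 2.7), (32.0, 2.2), (34.0, 2.5), (36.0, 2.8), (38.0, 2.1), (40.0, 2.7), (42.0, 2.6), (44.0, 2.8), (46.0, 2.8), (48.0, 2.2), (50.0, 2.6), (52.0, 2.7), (54.0, 2.0), (56.0, 2.2), (58.0, 2.3), (60.0, 2.1), (62.0, 3.2), (64.0, 5.1), (66.0, 7.3)]
66.4 8.19 [ 8.  -1.6 -1.2]
66.8 8.79 [ 8.6 -1.8 -1.4]
67.2 9.67 [ 9.5 -1.7 -1.6]
67.4 10.15 [10.  -1.9 -1.7]
67.6 10.08 [ 9.9 -2.  -1.7]
67.8 10.6 [10.4 -2.  -1.6]
68.0 10.57 [10.4 -2.  -1.7]
68.2 11.01 [10.8 -2.  -1.5]
hold 10.99
hold 11.05
hold 11.23
hold 10.81
hold 11.19
hold 11.25
hold 11.05
hold 10.94
hold 10.99
hold 11.12
hold 11.15
hold 11.02
0.06820000000000007 [0.49866021 0.06513887 0.11707765] [0.49636524 0.06550686] 0.01582335396472665 26.6417
```

It held at 11 N for over a second. Now I'll ease off slowly.

```bash
python3 - <<'E'
from h import *
E=np.load("E.npy"); f0=np.load("f0.npy"); s=float(np.load("s.npy")); yt=-.2; ux=np.array([np.cos(yt),np.sin(yt)])
def F(n=6):
    a=[]
    for _ in range(n): robot.sleep(.012); a.append(robot.get_obs()["force"]-f0)
    return np.mean(a,0)[:2]@ux
def go(s,v,z=.116): robot.move_linear([*(E-ux*s),z],max_speed=v)
log=[]; k=0; smax=s
while k<2 and s>smax-.014:
    s-=.0005; go(s,.005); f=F(6); log.append((round(s*1000,1),round(float(f),1))); k=k+1 if f<.5 else 0
print(log, robot.get_obs()["clock"])
s0=s+.0008
s=s0-.0125; go(s,.02); print(F(10))
ob=robot.get_obs(); print(s0,s,ob["position"],E-ux*s,ob["clock"]); np.save("s.npy",s)
w=robot.read_camera("wrist"); save("back",w,(200,150,360,270),5)
E
```

```text
[(67.7, 9.7), (67.2, 8.8), (66.7, 8.2), (66.2, 7.3), (65.7, 6.9), (65.2, 6.2), (64.7, 4.9), (64.2, 4.7), (63.7, 3.3), (63.2, 2.2), (62.7, 1.6), (62.2, 0.6), (61.7, -0.1), (61.2, -0.4)] 30.8417
0.04179881826245449
0.06200000000000006 0.04950000000000006 [0.51459503 0.06181921 0.11594485] [0.51469248 0.06179174] 31.6583
```

View pics/back.png

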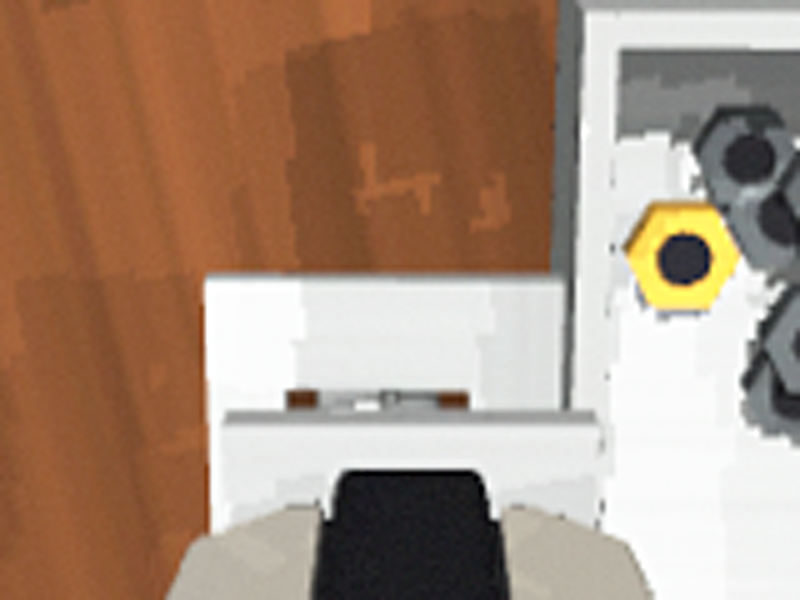

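Eased off cleanly: the tray has stayed out and the foot (cols 315–440) is centred in the hole (cols 287–468). I'll lift out, and locate the plate hole from the earlier lift image.

```bash
python3 - <<'E'
from h import *
import pickle
E=np.load("E.npy"); s=float(np.load("s.npy")); yt=-.2; ux=np.array([np.cos(yt),np.sin(yt)]); P=E-ux*s
f0=robot.get_obs()["force"]
f0=np.load("f0.npy")
for z in (.119,.122,.125,.129,.134,.139,.145):
    robot.move_linear([*P,z],max_speed=.03); f=np.mean([(robot.sleep(.012),robot.get_obs()["force"]-f0)[1] for _ in range(4)],0)
    print(z,np.round(f,1))
    if np.linalg.norm(f)>3: print("STOP"); break
else: robot.move_linear([*P,.23],max_speed=.1)
print(robot.get_obs()["clock"])
m,w,ob=pickle.load(open("g.pkl","rb")); p=ob["position"]; Rt=R.from_euler("xyz",ob["tcp_rot"]).as_matrix()
g=w.max(2); k=np.zeros_like(g); k[198:228,250:298]=(g[198:228,250:298]<115); 
cs,_=cv2.findContours(k,cv2.RETR_EXTERNAL,cv2.CHAIN_APPROX_NONE); c=max(cs,key=cv2.contourArea)
print(cv2.boundingRect(c)); Q=np.array([onz(m,q,.075)[:2] for q in c.reshape(-1,2).astype(float)],np.float32)*1000
r=cv2.minAreaRect(Q); print(r); cc=np.array([*np.array(r[0])/1000,.075]); print("in tool mm",(Rt.T@(cc-p))*1000)
E
```

```text
0.119 [-0.3 -0.2  0.1]
0.122 [ 0.4 -0.4  0.6]
0.125 [-0.3 -0.8  0.2]
0.129 [-0.  -0.3  0.1]
0.134 [0.2 0.  0.3]
0.139 [-0.7 -0.2  0.1]
0.145 [-0.4 -0.   0.5]
34.9583
(258, 204, 33, 19)
((442.88214111328125, -283.11700439453125), (26.372907638549805, 15.493857383728027), 24.67899513244629)
in tool mm [ -2.24630565  -4.51112037 124.22217118]
```

```bash
python3 - <<'E'
from h import *
import pickle
m,w,ob=pickle.load(open("g.pkl","rb")); p=ob["position"]; Rt=R.from_euler("xyz",ob["tcp_rot"]).as_matrix()
c=(p+Rt@[-.001,-.001,0])[:2]; print(c)
robot.move_ptp([*c,.225],[np.pi,0,1.995]); robot.move_linear([*c,.163],max_speed=.08); robot.sleep(.3)
f0=np.mean([(robot.sleep(.012),robot.get_obs()["force"])[1] for _ in range(10)],0)
for z in [.158,.154,.150,.145,.140,.135,.130,.125,.120,.115,.111,.108,.106,.105,.104,.1032]:
    robot.move_linear([*c,z],max_speed=.04); f=np.mean([(robot.sleep(.012),robot.get_obs()["force"]-f0)[1] for _ in range(4)],0)
    if np.linalg.norm(f)>1.5: print(z,np.round(f,1))
    if np.linalg.norm(f)>4: print("STOP"); break
ob=robot.get_obs(); print(ob["position"],ob["clock"])
w=robot.read_camera("wrist"); save("seat",w,(180,150,380,300),4)
E
```

```text
[ 0.44569745 -0.28063573]
[ 0.44567413 -0.28062473  0.10315329] 42.3167
```

No contact on the way down and the collar is at seat height, so I'll release, retreat and check.

```bash
python3 - <<'E'
from h import *
robot.open(); p=robot.get_obs()["position"]
robot.move_linear([p[0],p[1],.23],max_speed=.1); robot.sleep(.3)
m=robot.camera_model("wrist"); w=robot.read_camera("wrist"); t=robot.read_camera("top")
a=cv2.resize(w[170:290,210:350,::-1],(400,343)); b=cv2.resize(t[70:260,180:400,::-1],(397,343),interpolation=2)
cv2.imwrite("pics/end.png",np.hstack([a,b])); print(robot.get_obs()["clock"])
k=np.zeros(w.shape[:2],np.uint8); k[160:300,220:340]=w[160:300,220:340].min(2)>170
ys,xs=np.nonzero(k); Q=np.array([onz(m,q,.08)[:2] for q in np.c_[xs,ys].astype(float)],np.float32)*1000
print(cv2.minAreaRect(Q))
E
```

```text
45.4667
((447.26080322265625, -279.91729736328125), (40.41032409667969, 34.186614990234375), 24.276865005493164)
```

View pics/end.png

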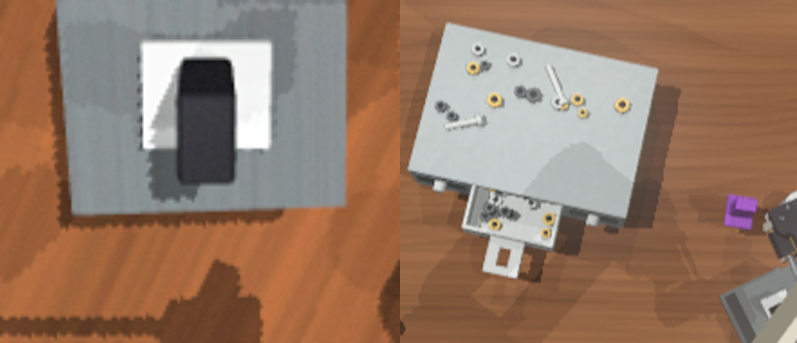

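The hook hangs upright, with its collar flat on the plate at a yaw of 0.424, and the tray has stayed out. I'll hand it in.

```bash
python3 -c "
from plant import robot
print(robot.finish_job())"
```

```text
the job is handed in; nothing more can be done
None
```

I pulled the tray against its stop at about 11 N for just over a second, eased it off so it stayed out, hung the hook back in its holder as it was, and handed the job in at about 45 s; the hand-in gave no verdict.

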